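Call the stone carver and point out the next blank and bur

ROBOT

A 6-joint arm with a two-finger parallel gripper is mounted at the origin on the work surface. World frame = base frame: x ahead of the robot, y to its left, z up, the work surface at z = 0. Lengths are in mm, angles in rad, forces in N, time in s.
With the tool pointing down it reaches from about 400 to 925 mm from the base axis. Payload 12.5 kg.
Tool frame: the origin (TCP) lies between the finger pads, 19 mm behind the fingertips; this is the grasp point; z points along the fingers, y is the line along which they close (so a half turn about z gives the same grasp; the last joint's range is limited). The gripper opens to 95 mm and grips with 3 to 60 N. Pads are 20 mm wide; open, the fingers measure 119 mm over their backs; the gripper's body (75 mm by 180 mm) begins 59 mm behind the grasp point.
Start: joints at [1.087, 0.491, 1.559, -0, 1.092, -0.106], TCP at [230.532, 580.947, 233.461] pointing down, gripper open.
Joint ranges: [-3.1, 3.1], [-0.84, 2.19], [0.05, 2.79], [-1.13, 4.28], [0.06, 2.93], [-2.69, 2.69]. Speed limits (rad/s): [2.22, 2.22, 2.79, 3.14, 3.14, 3.14].

INTERFACE

Orientations are given as [roll, pitch, yaw] about the fixed x, y, z axes, in that order (R = Rz(yaw) Ry(pitch) Rx(roll)).
In Python, from cell import * gives the robot as it stands.
- The arm moves only by the tool arm_command, never from a script. Its argument "rows" is a list that holds one entry, the list of rows, each a list of 7 numbers: the shift along the tool's x, y, z normalised to -1 to 1, where 1 is 0.15 m, then the turn, a rotation vector about the tool's x, y, z normalised to -1 to 1, where 1 is 360 degrees, then the opening, from -1 (shut) to 1 (fully open). A call has 1 to 10 rows; each row is the pose to reach, as a shift and turn from the pose commanded when the call began, along the tool's axes at that moment, turning the shorter way round; what a row does not reach only later rows make up. A row lasts 1/12 s, in which the tool goes at most 41.7 mm and 7.16 degrees, less where a joint would pass 70% of its speed; a pose out of reach is approached as far as the arm can. A call with a number of a shift or a turn outside -1 to 1 is refused whole. A call with a gripper value outside its range is refused whole. The fingers move at their own pace and stop on an object; the grip force is fixed at half the most. Time passes only in rows, so rows that repeat a pose let the fingers close. It gives the time, the measured TCP pose, the force, the opening and the grip force at its end, in the units of the state.
- state(): the state, without advancing time (a new reading comes with each control period).
- read_camera(name): name is "scene" or "side" or "wrist"; returns (picture, depth): 400x640x3 uint8, red, green, blue; 400x640 float32, mm along the optical axis (not along the pixel's ray), 0 where there is no reading.
- get_calibration(name): a dict with "camera_matrix" (3x3 intrinsics, pixels), "position" and "orientation" of the camera in the world; the wrist camera has in their place "hand_eye" (4x4, takes a point from camera to tool coordinates, whose origin is the TCP and whose axes are the flange's). Camera axes: x right, y up, looking along -z (the intrinsics and any distortion apply to the point x, -y, -z); pixel columns grow to the right and rows downward; lengths in mm; the calibration is good to about 2 mm. A picture is of the moment at which its call begins: read the wrist's pose just before it. get_calibration takes no time and is no camera call.
- job_done(): hands the job in; it is judged then, once.
The state is a dict: "t": time; "joints": joint angles; "qvel": joint speeds; "tau": joint torques, N m; "eef_pos": TCP position; "tcp_rot": TCP orientation; "ft_force": force on the tool from outside, world axes, zero at the start; "moment": the same for the moment, N m; "opening": opening from 0.0 (shut) to 1.0 (fully open); "grip_force": force on a finger pad.
Only numpy, scipy, OpenCV 4.12 (cv2) and the standard library are available. Lean on these libraries where they do the work, as an engineer would, in place of code of your own. Each camera call takes 0.05 s, during which the arm holds its last target. There are 200 camera calls.

TASK

Call the stone carver over by pressing the call button all the way down, then show the next job with the fingertips held just above each thing (one or two fingers' breadths, fingers pointing down): first point at the middle of the ring blank in the tray and keep still there for about two seconds, then point at the middle of the wheel bur in the bur block and finish there, still pointing at it. Touch only the button: do not touch, move or lift the blanks, burs, tray, bur block or the other things on the bench.

Things in the scene. Friction and masses are not known exactly. Their poses are not given: they have to be found in the camera images.
- call (a joint): the call button's travel: 0 m released, 0.006 m fully down (5 N there, about straight spring, springs back)
- call_top (a point): centre of the top face of the call button's cap: white round cap 40 mm across on a grey housing standing on the bench between tray and bur block; it is pressed straight down and this point moves with it
- tray: fixed steel tray, 220 x 280 mm (its x, y), 22 mm high, walls and floor 4 mm; origin at the centre of its underside
- ring: the ring blank: flat disc of honey-brown stone 60 mm across and 10 mm thick, with a round 24 mm hole through the middle, lying flat in the tray, loose; origin at the centre of its underside
- ring_top (a point): middle of the ring blank's hole, level with its upper face (14 mm above the bench)
- dome: loose blank of the same stone in the tray: solid low dome 54 mm across, 18 mm high, no hole; origin at the centre of its underside
- gourd: loose blank of the same stone in the tray: upright gourd figure (two bulges), 42 mm across, 60 mm high; origin at the centre of its underside
- seal: loose blank of the same stone in the tray: square seal block 28 x 28 x 34 mm with a round 18 mm stub on top, 46 mm high in all; origin at the centre of its underside
- block: fixed pale blue bur block, 110 x 110 mm (124 mm over its ribbed sides), 40 mm high, with four holes 25 mm deep, 64 mm apart in a square; origin at the centre of its underside
- wheel_bur: the wheel bur: stands upright, loose, in one hole of the block; thin steel shank 6 mm, dark steel head a flat round disc 36 mm across and 7 mm thick, the widest of the four heads; 67 mm long; origin at the foot of the shank
- wheel_bur_top (a point): centre of the wheel bur's flat top (82 mm above the bench)
- ball_bur: bur with an 18 mm ball head, 69 mm long, loose in another hole; origin at the foot of the shank
- cone_bur: bur with a cone head (16 mm at its base, tapering upwards), 70 mm long, loose in another hole; origin at the foot of the shank
- barrel_bur: bur with a straight cylinder head 14 mm across and 21 mm tall, 69 mm long, loose in another hole; origin at the foot of the shank
- mug: bystander: dark grey mug with a handle, 80 mm across, 90 mm high; origin at the centre of its underside
- tub: bystander: plain off-white plastic bowl, 90 mm across, 50 mm high; origin at the centre of its underside
- handpiece: bystander: black engraving handpiece lying on the bench, 150 mm long along its x, 24 mm high; origin on its underside
Things that resemble listed ones, but are neither listed nor needed, are in the scene too. What is meant by the part that bears call is not blue, and is the smaller of those in its own colour.

How it is judged:
By the outcome, as a careful person would: the job done as asked, in the order asked, and still so for the second after the job is handed in, with the robot touching nothing.
It also fails if it takes over 48 s, if anything falls off the work surface, if the arm or the gripper's body presses on something with over 40 N, if the wrist force passes 120 N, or if a joint passes its speed limit or range.

## Working session

There is one attempt and no reset: what is moved stays moved. The work goes in short steps, Python scripts to look and compute and a tool call to move; the robot and the scene stay as the last step left them, time stands still between calls to the robot, and variables do not carry over. Pictures are saved under pics/ and viewed, at most 10 in all, crops included, and the job is handed in when it is done.

Besides the shell and the picture viewer there is one more tool, called after "Emit:" as name([rows], argument=value, ...), one row to a line, values as JSON. arm_command: Moves the arm, as the interface text tells. Its arguments: {"type":"object","properties":{"rows":{"type":"array","items":{"type":"array","items":{"type":"array","items":{"type":"number","minimum":-1,"maximum":1}}}}},"required":["rows"]}

```bash
ls; mkdir -p pics; cat > h.py <<'E'
from cell import *
import numpy as np, cv2
from scipy.spatial.transform import Rotation as R
def rot(o): return R.from_euler('xyz',o).as_matrix()
def cam(n,s=None):
    c=get_calibration(n); K=np.array(c['camera_matrix'],float)
    if 'hand_eye' in c:
        s=s or state(); T=np.eye(4); T[:3,:3]=rot(s['tcp_rot']); T[:3,3]=s['eef_pos']
        T=T@np.array(c['hand_eye'],float); return K,T[:3,:3],T[:3,3],c
    o=np.array(c['orientation']); M=o if o.shape==(3,3) else rot(o)
    return K,M,np.array(c['position'],float),c
def ray(C,u,v):
    K,M,p,c=C; d=c.get('distortion')
    q=cv2.undistortPoints(np.array([[[u,v]]],float),K,None if d is None else np.array(d,float))[0,0]
    return p,M@np.array([q[0],-q[1],-1.])
def onz(C,u,v,z):
    p,d=ray(C,u,v); return p+d*(z-p[2])/d[2]
def shot(n,f):
    s=state(); im,dp=read_camera(n); cv2.imwrite(f'pics/{f}.png',im[:,:,::-1]); np.savez(f'pics/{f}.npz',im=im,dp=dp); return s,im,dp
E
python3 - <<'E'
from h import *
import pickle
S={}
for n in ['scene','side','wrist']:
    s,im,dp=shot(n,n+'0'); S[n]=s; print(n,{k:(np.array(v).round(3).tolist()) for k,v in get_calibration(n).items() if k!='x'})
pickle.dump(S,open('S0.pkl','wb'))
print(s)
E
```

```text
pics
scene {'camera_matrix': [[380.251, 0.0, 312.914], [0.0, 380.251, 205.304], [0.0, 0.0, 1.0]], 'position': [1106.739, 279.274, 937.615], 'orientation': [0.622, 0.003, 2.024]}
side {'camera_matrix': [[449.541, 0.0, 314.228], [0.0, 449.541, 214.856], [0.0, 0.0, 1.0]], 'position': [-172.463, -724.535, 701.52], 'orientation': [1.032, 0.015, -0.819]}
wrist {'camera_matrix': [[338.381, 0.0, 315.291], [0.0, 338.381, 197.162], [0.0, 0.0, 1.0]], 'hand_eye': [[-0.001, 0.965, 0.261, 73.27], [1.0, 0.001, -0.0, -0.727], [-0.0, 0.261, -0.965, -151.486], [0.0, 0.0, 0.0, 1.0]]}
{'t': 0.1, 'joints': array([ 1.08738732e+00,  4.91506382e-01,  1.55938291e+00,  2.76191506e-05,
        1.09170614e+00, -1.05580383e-01]), 'qvel': array([ 0.00159541, -0.00131953, -0.00219753, -0.00097126,  0.00056966,
       -0.00033234]), 'tau': array([ 1.52986191e-03, -6.13610458e+01, -2.58602482e+01,  6.93470333e-02,
        4.70046618e-02, -4.97129497e-05]), 'eef_pos': array([230.43539044, 580.75975268, 232.9176918 ]), 'tcp_rot': array([-3.14059804e+00, -1.30037993e-04,  2.76375122e+00]), 'ft_force': array([-0.34698361, -0.17675614,  0.40630982]), 'moment': array([ 0.04093241, -0.00187059,  0.02406296]), 'grip_force': 0.0, 'opening': 0.9996480817629859}
```

View pics/scene0.png

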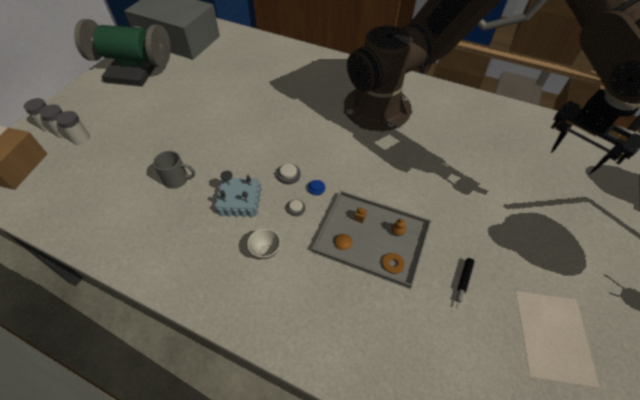

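View pics/side0.png

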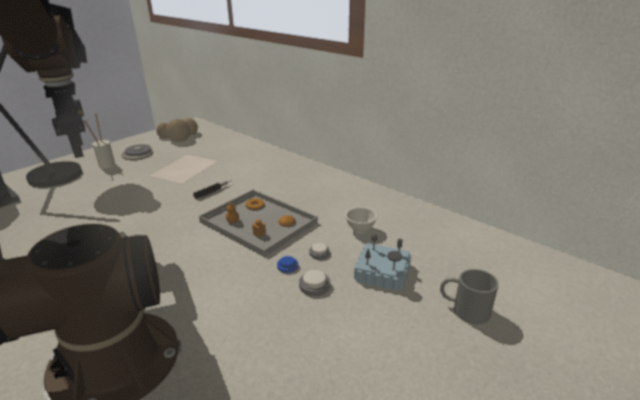

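The scene view shows two white-capped buttons, a larger one at (289,172) and a smaller one at (296,206), plus a blue one at (316,187). The ring is at about (392,263) and the bur block at (238,196), with the wheel head near (227,176). In the side view the small button is at (319,249), the ring at (255,203) and the wheel at (394,256).

```bash
cat > m.py <<'E'
from h import *
def two(a,b):
    (p,d),(q,e)=a,b; d=d/np.linalg.norm(d); e=e/np.linalg.norm(e)
    t=np.linalg.lstsq(np.stack([d,-e],1),q-p,rcond=None)[0]; x,y=p+d*t[0],q+e*t[1]; return (x+y)/2,np.linalg.norm(x-y)
def blob(im,m,uv,r=22):
    w=np.zeros(m.shape,bool); u,v=uv; w[v-r:v+r,u-r:u+r]=1
    n,l,st,c=cv2.connectedComponentsWithStats((m&w).astype(np.uint8))
    i=1+np.argmax(st[1:,4]); return c[i],st[i],l==i
E
python3 - <<'E'
from m import *
I={n:np.load(f'pics/{n}0.npz')['im'] for n in ['scene','side']}; C={n:cam(n) for n in I}
def white(im): a=im.astype(int); return a.min(2)>150
def orange(im): a=im.astype(int); return a[...,0]-a[...,2]>60
for nm,f,uv in [('small',white,{'scene':(296,206),'side':(319,249)}),('big',white,{'scene':(289,172),'side':(314,281)}),('ring',orange,{'scene':(392,263),'side':(255,203)})]:
    rs=[]
    for n in I:
        try: c,s,m=blob(I[n],f(I[n]),uv[n],12 if nm!='ring' else 16)
        except Exception as e: print(nm,n,'none',I[n][uv[n][1],uv[n][0]]);continue
        print(nm,n,c.round(1),s,onz(C[n],*c,14 if nm=='ring' else 25).round(1)); rs.append(ray(C[n],*c))
    if len(rs)==2: print(two(*rs))
print(two(ray(C['scene'],227,176),ray(C['side'],394,256)))
a=cv2.resize(I['scene'][150:250,190:340],None,fx=5,fy=5,interpolation=3)
b=cv2.resize(I['side'][225:305,270:430],None,fx=5,fy=5,interpolation=3)[:, :750]
cv2.imwrite('pics/crop_a.png',a[:,:,::-1]);cv2.imwrite('pics/crop_b.png',b[:,:,::-1])
E
```

```text
small scene none [156 150 132]
small side [318.8 246. ] [313 242  13   9  90] [537.5 -62.3  25. ]
big scene none [158 151 133]
big side [313.5 276. ] [304 270  20  13 218] [ 437.3 -137.4   25. ]
ring scene [393.1 262.8] [383 254  21  19 252] [590.1 264.7  14. ]
ring side [254.3 203. ] [246 199  18   9 123] [587.5 258.1  14. ]
(array([589.9085377 , 263.60502954,  11.44336951]), np.float64(3.08283178929515))
(array([ 569.10266909, -269.96943829,   76.7092372 ]), np.float64(4.134816520343446))
```

View pics/crop_a.png

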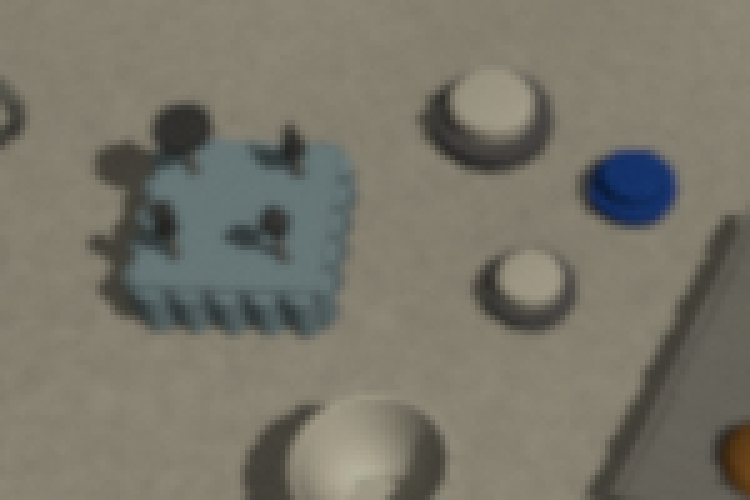

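View pics/crop_b.png

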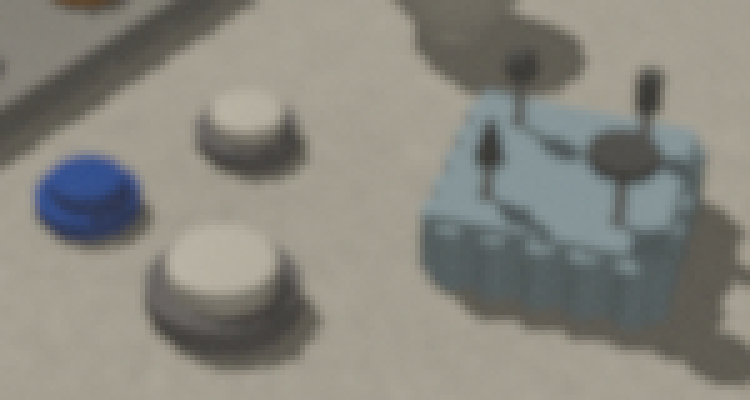

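Crops: the small cap's top is at scene (296.4,204.4) and side (319,247). The wheel's top is at scene (226.6,175.6) and side (395,255.6). Next I move towards the button with the fingers shut.

Emit:
arm_command([
  [[-0.87,-0.81,0,0,0,0,-1],[-0.87,-0.81,0,0,0,0,-1],[-0.87,-0.81,0,0,0,0,-1],[-0.87,-0.81,0,0,0,0,-1],[-0.87,-0.81,0,0,0,0,-1]],
])

```text
t: 0.57
eef_pos: [308.1, 416.0, 233.4]
tcp_rot: [-3.14, 0.0, 2.762]
ft_force: [0.1, -0.1, 0.3]
opening: 0.708
grip_force: 0.0
```

Emit:
arm_command([
  [[-0.87,-0.81,0,0,0,0,-1],[-0.87,-0.81,0,0,0,0,-1],[-0.87,-0.81,0,0,0,0,-1],[-0.87,-0.81,0,0,0,0,-1],[-0.87,-0.81,0,0,0,0,-1]],
])

```text
t: 0.98
eef_pos: [384.9, 255.3, 233.5]
tcp_rot: [-3.141, 0.0, 2.761]
ft_force: [-0.9, 0.9, 0.3]
opening: 0.355
grip_force: 0.0
```

```bash
python3 - <<'E'
from h import *
import pickle
s,im,dp=shot('wrist','w1'); pickle.dump(s,open('pics/w1.pkl','wb')); print(s['t'],s['eef_pos'],s['tcp_rot'],s['qvel'].round(3))
E
```

```text
0.9833 [384.86653034 255.31571733 233.45349679] [-3.14112544e+00  3.70606685e-04  2.76143710e+00] [-0.239 -0.023  0.028  0.017 -0.01  -0.207]
```

Emit:
arm_command([
  [[-0.87,-0.81,0,0,0,0,-1],[-0.87,-0.81,0,0,0,0,-1],[-0.87,-0.81,0,0,0,0,-1],[-0.87,-0.81,0,0,0,0,-1],[-0.87,-0.81,0,0,0,0,-1]],
])

```text
t: 1.45
eef_pos: [461.9, 94.6, 233.4]
tcp_rot: [3.142, 0.001, 2.762]
ft_force: [-1.0, 0.2, -0.6]
opening: 0.012
grip_force: 0.0
```

Emit:
arm_command([
  [[-0.87,-0.81,0,0,0,0,-1],[-0.87,-0.81,0,0,0,0,-1],[-0.87,-0.81,0,0,0,0,-1],[-0.87,-0.81,0,0,0,0,-1],[-0.87,-0.81,0,0,0,0,-1],[-0.87,-0.81,0,0,0,0,-1],[-0.87,-0.81,0,0,0,0,-1]],
])

```text
t: 2.03
eef_pos: [536.3, -62.8, 232.9]
tcp_rot: [3.141, -0.001, 2.763]
ft_force: [-0.4, 0.4, -0.4]
opening: 0.002
grip_force: 0.0
```

```bash
python3 - <<'E'
from m import *
import pickle
s,im,dp=shot('wrist','w2'); pickle.dump(s,open('pics/w2.pkl','wb')); print(s['t'],s['eef_pos'],s['tcp_rot'],s['qvel'].round(3),s['opening'])
C={n:cam(n) for n in ['scene','side']}
for n,a,b in [('small',(296.4,204.4),(319,247)),('wheel',(226.6,175.6),(395,255.6))]: print(n,two(ray(C['scene'],*a),ray(C['side'],*b)))
E
```

```text
2.0333 [536.25411779 -62.75927438 232.94177843] [ 3.14136141e+00 -1.20167252e-03  2.76285269e+00] [ 0.031 -0.017  0.02  -0.    -0.001  0.001] 0.0024980322820619552
small (array([537.68690113, -58.9133468 ,  20.66211269]), np.float64(5.910648081669981))
wheel (array([ 569.62256305, -271.47530669,   78.26334152]), np.float64(5.437367323604754))
```

View pics/w1.png

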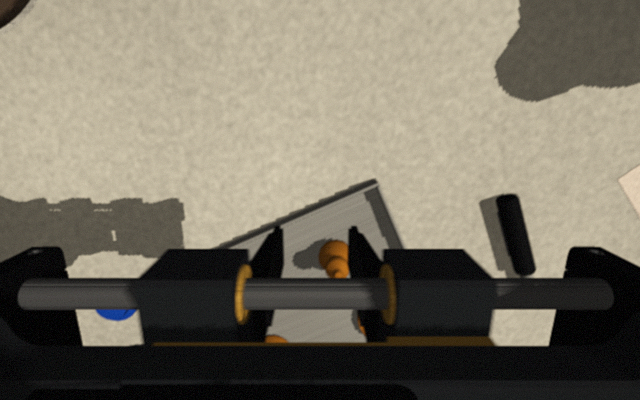

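View pics/w2.png

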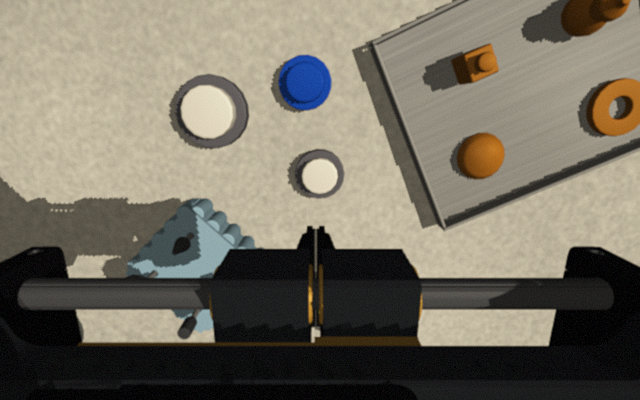

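In w2 the small white button is at about (320,176), the larger one at (208,112), and the ring hole at (622,106). The block is partly behind the gripper and the fingertips are at (317,230).

```bash
python3 - <<'E'
from m import *
import pickle
s=pickle.load(open('pics/w2.pkl','rb')); z=np.load('pics/w2.npz'); im,dp=z['im'],z['dp']; W=cam('wrist',s); S=cam('scene'); D=cam('side')
a=im.astype(int)
for nm,uv,r in [('small',(320,176),20),('big',(208,112),32)]:
    c,st,m=blob(im,(a.min(2)>190),uv,r); d=np.median(dp[m]); p=(W[1]@np.array([(c[0]-W[0][0,2])/W[0][0,0],-(c[1]-W[0][1,2])/W[0][1,1],-1])*d+W[2])
    print(nm,c.round(1),st,'depth pt',p.round(1), 'diam',(st[2]*d/338).round(1))
    if nm=='small':
        for n,C,q in[('scene',S,(296.4,204.4)),('side',D,(319,246.5))]: print(n,two(ray(W,*c),ray(C,*q)))
c,st,m=blob(im,(a[...,0]-a[...,2]>60),(613,106),27)
print('ring',c,st)
# hole
h=(~(a[...,0]-a[...,2]>60)); h2,st,m=blob(im,h,(621,106),11); print('hole',h2,st,onz(W,*h2,14))
for n,C,q in[('scene',S,(393.1,262.8)),('side',D,(254.3,203))]: print(n,two(ray(W,*h2),ray(C,*q)))
E
```

```text
small [324.4 172. ] [307 160  30  31 456] depth pt [535.9 -52.6  22.5] diam 32.6
scene (array([536.53649886, -54.22116727,  22.91627224]), np.float64(3.500357965039021))
side (array([539.96277622, -55.41533543,  17.95985775]), np.float64(8.085484102387875))
big [216.4 105.7] [195  87  37  44 842] depth pt [ 430.7 -128.8   30.4] diam 37.4
ring [616.81722805 106.62672557] [ 592   79   48   54 1811]
hole [620.41994751 106.67979003] [610  96  22  21 381] [588.2017373  263.64295044  14.        ]
scene (array([588.95189552, 264.83108849,  12.1749202 ]), np.float64(0.600228080009829))
side (array([589.80413161, 263.64006218,  11.60037114]), np.float64(3.7388599335910673))
```

```bash
cat >> m.py <<'E'
def cloud(im,dp,C):
    K,M,p,_=C; v,u=np.mgrid[:400,:640]
    q=np.stack([(u-K[0,2])/K[0,0],-(v-K[1,2])/K[1,1],-np.ones_like(u,float)],-1)*dp[...,None]
    return q@M.T+p
E
python3 - <<'E'
from m import *
import pickle
s=pickle.load(open('pics/w2.pkl','rb')); z=np.load('pics/w2.npz'); im,dp=z['im'],z['dp']; W=cam('wrist',s)
P=cloud(im,dp,W)
for nm,(u,v),r in [('small',(320,176),30),('big',(208,112),42)]:
    w=np.s_[v-r:v+r,u-r:u+r]; Z=P[w][...,2]; print(nm,np.histogram(Z,bins=np.arange(-6,50,4)))
    a=im[w].astype(int); top=(Z>Z[r,r]-2.5)&(Z<Z[r,r]+2.5)&(a.min(2)>130)
    n,l,st,c=cv2.connectedComponentsWithStats(top.astype(np.uint8)); i=l[r,r]
    print('px',c[i]+[u-r,v-r],st[i],'xyz',P[w][l==i].mean(0), np.ptp(P[w][l==i],axis=0))
v=np.s_[100:140,300:330]; print('bench z',np.median(P[20:60,100:160,2]))
E
```

```text
small (array([   3, 1662,   31,   27,  838,   27,  415,  586,    0,    0,    0,
          0,    0]), array([-6, -2,  2,  6, 10, 14, 18, 22, 26, 30, 34, 38, 42, 46]))
px [319.42841765 176.01722282] [ 12  13  36  35 929] xyz [538.19062166 -59.25019278  22.23634267] [38.41321234 37.93287956  4.23355466]
big (array([  10, 2713,   76,   47,   52, 1732,  113,   50,  900, 1334,    0,
          0,    0]), array([-6, -2,  2,  6, 10, 14, 18, 22, 26, 30, 34, 38, 42, 46]))
px [206.70972287 111.47721935] [  15   15   53   53 2129] xyz [ 432.29578319 -140.52746257   30.23632573] [51.76039563 52.15158971  4.81811168]
bench z 0.24408810624336752
```

The small cap measures about 39 mm across, with its centre at (538.2, -59.2) and its top at z≈22. I'm descending to it.

Emit:
arm_command([
  [[-0.003,0.027,0.93,0,0,0,-1],[-0.003,0.027,0.93,0,0,0,-1],[-0.003,0.027,0.93,0,0,0,-1],[-0.003,0.027,0.93,0,0,0,-1],[-0.003,0.027,0.93,0,0,0,-1]],
])

```text
t: 2.5
eef_pos: [536.4, -57.5, 90.8]
tcp_rot: [-3.141, -0.006, 2.766]
ft_force: [-0.8, -0.5, -0.3]
opening: 0.001
grip_force: 0.0
```

Emit:
arm_command([
  [[0,0,0.15,0,0,0,-1],[0,0,0.3,0,0,0,-1],[0,0,0.3,0,0,0,-1],[0,0,0.3,0,0,0,-1]],
])

```text
t: 2.83
eef_pos: [538.4, -58.8, 49.9]
tcp_rot: [3.141, -0.0, 2.765]
ft_force: [-0.6, -0.1, -0.1]
opening: 0.005
grip_force: 0.0
```

```bash
python3 - <<'E'
from m import *
s=state(); print(s['t'],s['eef_pos'],s['ft_force'])
E
```

```text
2.8333 [538.43040505 -58.80930455  49.89814135] [-0.5623369  -0.06369519 -0.11719181]
```

Emit:
arm_command([
  [[0,0,0.03,0,0,0,-1],[0,0,0.05,0,0,0,-1],[0,0,0.06,0,0,0,-1],[0,0,0.07,0,0,0,-1],[0,0,0.08,0,0,0,-1],[0,0,0.08,0,0,0,-1]],
])

```text
t: 3.33
eef_pos: [538.7, -59.7, 37.1]
tcp_rot: [3.141, 0.001, 2.764]
ft_force: [1.6, 3.5, 3.1]
opening: 0.007
grip_force: 1.8
```

Emit:
arm_command([
  [[0,0,0.007,0,0,0,-1],[0,0,0.014,0,0,0,-1],[0,0,0.014,0,0,0,-1]],
])

```text
t: 3.58
eef_pos: [538.7, -59.7, 35.1]
tcp_rot: [3.141, 0.001, 2.764]
ft_force: [1.8, 3.0, 5.5]
opening: 0.007
grip_force: 3.0
```

Emit:
arm_command([
  [[0,0,0.007,0,0,0,-1],[0,0,0.007,0,0,0,-1],[0,0,0.007,0,0,0,-1]],
])

```text
t: 3.83
eef_pos: [538.8, -59.7, 34.9]
tcp_rot: [3.141, 0.002, 2.764]
ft_force: [-1.9, 3.6, 19.2]
opening: 0.008
grip_force: 9.0
```

The button has bottomed out: travel stopped and the force jumped to 19 N. I'm lifting off and going to the ring.

Emit:
arm_command([
  [[0,0,-0.15,0,0,0,-1],[0,0,-0.4,0,0,0,-1],[0,0,-0.93,0,0,0,-1],[0,0,-0.93,0,0,0,-1],[0,0,-0.93,0,0,0,-1],[0,0,-0.93,0,0,0,-1]],
])

```text
t: 4.33
eef_pos: [538.7, -60.0, 174.9]
tcp_rot: [3.141, 0.003, 2.764]
ft_force: [0.1, 0.6, -0.9]
opening: 0.008
grip_force: 0.0
```

Emit:
arm_command([
  [[0.16,0.71,0,0,0,0,-1],[0.16,0.71,0,0,0,0,-1],[0.16,0.71,0,0,0,0,-1]],
])

```text
t: 4.58
eef_pos: [554.7, 50.2, 171.7]
tcp_rot: [-3.141, -0.003, 2.763]
ft_force: [0.1, 0.3, -0.3]
opening: 0.007
grip_force: 0.0
```

Emit:
arm_command([
  [[0.16,0.71,0,0,0,0,-1],[0.16,0.71,0,0,0,0,-1],[0.16,0.71,0,0,0,0,-1]],
])

```text
t: 4.83
eef_pos: [571.7, 158.9, 171.4]
tcp_rot: [-3.14, -0.003, 2.765]
ft_force: [0.8, -0.7, -0.5]
opening: 0.005
grip_force: 0.0
```

Emit:
arm_command([
  [[0.16,0.71,0,0,0,0,-1],[0.16,0.71,0,0,0,0,-1],[0.16,0.71,0,0,0,0,-1],[0.16,0.71,0,0,0,0,-1],[0.16,0.71,0,0,0,0,-1]],
])

```text
t: 5.25
eef_pos: [588.4, 264.6, 171.0]
tcp_rot: [-3.139, -0.003, 2.766]
ft_force: [0.1, 0.1, 1.2]
opening: 0.006
grip_force: 0.0
```

```bash
python3 - <<'E'
from m import *
s,im,dp=shot('wrist','w3'); W=cam('wrist',s); print(s['t'],s['eef_pos'],s['tcp_rot'],s['ft_force'].round(1))
a=im.astype(int); P=cloud(im,dp,W); S=cam('scene')
m=(a[...,0]-a[...,2]>60)
n,l,st,c=cv2.connectedComponentsWithStats(m.astype(np.uint8))
for i in range(1,n):
    if st[i,4]>150: print(c[i].round(1),st[i],np.median(P[l==i],axis=0).round(1), P[l==i].min(0).round(),P[l==i].max(0).round())
# scene check of ring (if arm not hiding) and the cap
s,im,dp=shot('scene','scene1')
E
```

```text
5.25 [588.38062336 264.59696248 171.00263269] [-3.13921863e+00 -2.52486308e-03  2.76605124e+00] [0.1 0.1 1.2]
[247.   86.5] [ 222   63   49   49 1734] [487.1 247.   51.3] [465. 226.   5.] [520. 291. 323.]
[127.5 143.5] [  99  124   60   43 1658] [490.3 134.6  37.8] [471.  89.   2.] [520. 291. 323.]
[315.2 187.2] [ 284  157   64   62 2611] [587.6 263.7  14.2] [520. 232.   3.] [618. 293. 323.]
[171.5 237.4] [ 149  214   46   47 1542] [582.  118.   19.3] [520.  94.   9.] [607. 291. 323.]
[309.7 303.4] [308 280   5  43 152] [561.6 273.2 251.2] [520. 271. 248.] [568. 291. 323.]
```

View pics/w3.png

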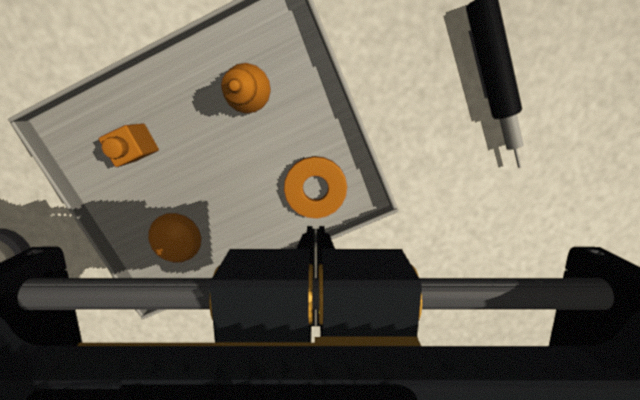

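w3 shows the ring hole at (315,187), i.e. (588, 264) at z≈14, right under the fingertips. I'm going down to about 22 mm above it and holding still.

Emit:
arm_command([
  [[0,-0.003,0.25,0,0,0,-1],[0,-0.003,0.5,0,0,0,-1],[0,-0.003,0.7,0,0,0,-1],[0,-0.003,0.77,0,0,0,-1],[0,-0.003,0.77,0,0,0,-1],[0,-0.003,0.77,0,0,0,-1],[0,-0.003,0.77,0,0,0,-1]],
])

```text
t: 5.93
eef_pos: [590.1, 263.2, 59.7]
tcp_rot: [3.14, 0.002, 2.763]
ft_force: [-1.0, -0.5, -0.3]
opening: 0.005
grip_force: 0.0
```

Emit:
arm_command([
  [[0,0,0,0,0,0,-1],[0,0,0,0,0,0,-1],[0,0,0,0,0,0,-1],[0,0,0,0,0,0,-1],[0,0,0,0,0,0,-1],[0,0,0,0,0,0,-1],[0,0,0,0,0,0,-1],[0,0,0,0,0,0,-1],[0,0,0,0,0,0,-1],[0,0,0,0,0,0,-1]],
])

```text
t: 6.77
eef_pos: [589.1, 263.4, 57.7]
tcp_rot: [3.142, -0.0, 2.764]
ft_force: [-0.5, -0.3, -0.1]
opening: 0.006
grip_force: 0.0
```

Emit:
arm_command([
  [[0,0,0,0,0,0,-1],[0,0,0,0,0,0,-1],[0,0,0,0,0,0,-1],[0,0,0,0,0,0,-1],[0,0,0,0,0,0,-1],[0,0,0,0,0,0,-1],[0,0,0,0,0,0,-1],[0,0,0,0,0,0,-1],[0,0,0,0,0,0,-1],[0,0,0,0,0,0,-1]],
])

```text
t: 7.6
eef_pos: [589.1, 263.4, 57.8]
tcp_rot: [3.142, -0.0, 2.764]
ft_force: [-0.7, 0.2, -0.4]
opening: 0.003
grip_force: 0.0
```

Emit:
arm_command([
  [[0,0,0,0,0,0,-1],[0,0,0,0,0,0,-1],[0,0,0,0,0,0,-1],[0,0,0,0,0,0,-1],[0,0,0,0,0,0,-1],[0,0,0,0,0,0,-1],[0,0,0,0,0,0,-1],[0,0,0,0,0,0,-1]],
])

```text
t: 8.27
eef_pos: [589.1, 263.4, 57.8]
tcp_rot: [3.141, 0.0, 2.764]
ft_force: [-0.4, 0.7, -0.2]
opening: 0.003
grip_force: 0.0
```

Emit:
arm_command([
  [[0,0,-0.25,0,0,0,-1],[0,0,-0.5,0,0,0,-1],[0,0,-0.75,0,0,0,-1],[0,0,-1,0,0,0,-1],[0,0,-1,0,0,0,-1]],
])

```text
t: 8.68
eef_pos: [591.3, 264.2, 215.4]
tcp_rot: [3.135, 0.008, 2.764]
ft_force: [0.5, 0.3, 0.9]
opening: -0.0
grip_force: 0.0
```

Emit:
arm_command([
  [[-0.3,-0.84,-0.2,0,0,0,-1],[-0.3,-0.84,-0.2,0,0,0,-1],[-0.3,-0.84,-0.2,0,0,0,-1],[-0.3,-0.84,-0.2,0,0,0,-1]],
])

```text
t: 9.02
eef_pos: [584.5, 125.6, 239.0]
tcp_rot: [-3.142, 0.002, 2.762]
ft_force: [0.2, -0.7, 0.4]
opening: 0.003
grip_force: 0.0
```

Emit:
arm_command([
  [[-0.3,-0.84,0,0,0,0,-1],[-0.3,-0.84,0,0,0,0,-1],[-0.3,-0.84,0,0,0,0,-1],[-0.3,-0.84,0,0,0,0,-1]],
])

```text
t: 9.35
eef_pos: [579.6, -8.6, 237.6]
tcp_rot: [-3.141, 0.0, 2.761]
ft_force: [-0.5, -0.1, 0.0]
opening: 0.004
grip_force: 0.0
```

Emit:
arm_command([
  [[-0.3,-0.84,0,0,0,0,-1],[-0.3,-0.84,0,0,0,0,-1],[-0.3,-0.84,0,0,0,0,-1],[-0.3,-0.84,0,0,0,0,-1]],
])

```text
t: 9.68
eef_pos: [575.0, -142.3, 237.5]
tcp_rot: [-3.141, 0.001, 2.761]
ft_force: [-0.5, 0.2, -0.4]
opening: 0.007
grip_force: 0.0
```

Emit:
arm_command([
  [[-0.3,-0.84,0,0,0,0,-1],[-0.3,-0.84,0,0,0,0,-1],[-0.3,-0.84,0,0,0,0,-1],[-0.3,-0.84,0,0,0,0,-1],[-0.3,-0.84,0,0,0,0,-1],[-0.3,-0.84,0,0,0,0,-1],[-0.3,-0.84,0,0,0,0,-1]],
])

```text
t: 10.27
eef_pos: [570.7, -269.8, 237.7]
tcp_rot: [3.141, -0.0, 2.765]
ft_force: [0.7, 0.3, -0.0]
opening: 0.002
grip_force: 0.0
```

```bash
python3 - <<'E'
from m import *
s,im,dp=shot('wrist','w4'); W=cam('wrist',s); print(s['t'],s['eef_pos'],s['tcp_rot'],s['ft_force'].round(1))
P=cloud(im,dp,W); m=(np.abs(P[...,2]-82)<6)&(dp>0)
n,l,st,c=cv2.connectedComponentsWithStats(m.astype(np.uint8))
for i in range(1,n):
    if st[i,4]>40: print(c[i].round(1),st[i],np.mean(P[l==i],axis=0).round(1), np.ptp(P[l==i],axis=0).round(),onz(W,*c[i],82).round(1))
E
```

```text
10.2667 [ 570.74986211 -269.84740261  237.66690697] [ 3.14106797e+00 -4.04202727e-04  2.76483339e+00] [ 0.7  0.3 -0. ]
[363.1 137.3] [359 133  10  10  74] [ 543.7 -213.4   81.3] [ 8.  9. 10.] [ 543.6 -213.5   82. ]
[313.5 185.9] [ 295  167   38   39 1136] [ 568.8 -271.5   82.2] [35. 35.  9.] [ 568.8 -271.5   82. ]
[408.9 185.6] [400 177  19  18 258] [ 601.4 -188.7   81.7] [16. 17. 10.] [ 601.3 -188.7   82. ]
[360.  231.6] [353 224  15  16 189] [ 627.  -246.4   83.3] [14. 14. 10.] [ 627.6 -246.4   82. ]
[172.5 256.1] [128 245  70  33 580] [ 583.9 -427.5   80.9] [50. 63. 12.] [ 583.6 -426.9   82. ]
[118.1 270.7] [114 260  12  18  71] [ 577.7 -485.    81.7] [15. 18. 12.] [ 577.6 -484.8   82. ]
[151.9 313.9] [129 310  48  10 281] [ 633.2 -476.9   82.7] [21. 45. 12.] [ 633.5 -477.4   82. ]
```

View pics/w4.png

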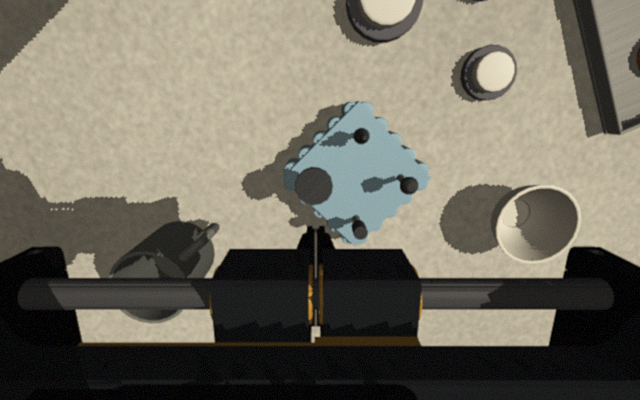

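w4 shows the wheel head, a 36 mm disc, at (313,186), i.e. (568.8, -271.5, 82). I'm descending to about 24 mm above it.

Emit:
arm_command([
  [[0.008,-0.015,0.25,0,0,0,-1],[0.008,-0.015,0.45,0,0,0,-1],[0.008,-0.015,0.6,0,0,0,-1],[0.008,-0.015,0.7,0,0,0,-1],[0.008,-0.015,0.75,0,0,0,-1],[0.008,-0.015,0.75,0,0,0,-1],[0.008,-0.015,0.75,0,0,0,-1],[0.008,-0.015,0.75,0,0,0,-1],[0.008,-0.015,0.75,0,0,0,-1],[0.008,-0.015,0.75,0,0,0,-1]],
])

```text
t: 11.15
eef_pos: [568.9, -273.2, 126.3]
tcp_rot: [-3.141, 0.002, 2.764]
ft_force: [-0.1, 0.3, -0.5]
opening: 0.005
grip_force: 0.0
```

Emit:
arm_command([
  [[0,0,0,0,0,0,-1],[0,0,0,0,0,0,-1],[0,0,0,0,0,0,-1],[0,0,0,0,0,0,-1],[0,0,0,0,0,0,-1],[0,0,0,0,0,0,-1],[0,0,0,0,0,0,-1],[0,0,0,0,0,0,-1],[0,0,0,0,0,0,-1],[0,0,0,0,0,0,-1]],
])

```text
t: 11.98
eef_pos: [568.6, -273.1, 125.2]
tcp_rot: [3.141, -0.0, 2.764]
ft_force: [-0.7, 0.2, -0.2]
opening: 0.001
grip_force: 0.0
```

```bash
python3 - <<'E'
from m import *
s,im,dp=shot('side','side2'); print(s['t'],s['eef_pos'],s['ft_force'].round(1),s['qvel'].round(3))
cv2.imwrite('pics/side2c.png',cv2.resize(im[150:330,200:520],None,fx=2.5,fy=2.5,interpolation=3)[:450,:,::-1])
E
```

```text
11.9833 [ 568.57076645 -273.11201032  125.2302036 ] [-0.7  0.2 -0.2] [-0.    -0.001 -0.001 -0.001  0.001  0.002]
```

View pics/side2c.png

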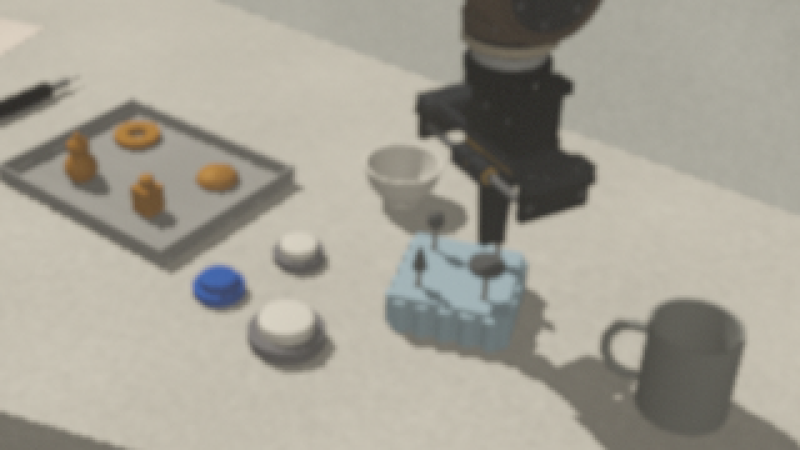

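The shut fingertips stand directly above the wheel head (crop (488,245) over (488,265)) and nothing has been disturbed. I'm handing in the job.

```bash
python3 -c "
from cell import *
print(job_done())"
```

```text
the job is handed in; nothing more can be done
None
```

I pressed the call button fully down, held the fingertips about 25 mm above the middle of the ring for over 2 s, and finished about 24 mm above the wheel bur, still pointing at it. Only the button was touched, and the job was handed in at about 12 s.

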